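Hold a bayonet tank lid at its vent position

TASK

Two drink tanks stand open; put the loose bayonet lid on the one whose tap is shut (lever across the tap), the other one is being drained and must stay open. Drop the lid's lugs through the neck's slots until its flange sits on the neck, then twist it clockwise to the vent mark (the single ribs), half-way to the lock, without going on to the lock click. Finish still gripping the lid there, seated and still, so that it vents; leave the taps alone and do not knock the things around.

Things in the scene. Friction and masses are not known exactly. Their poses are not given: they have to be found in the camera images.
- lid_grip (a point): Middle of the loose lid's upright grip bar, on the lid's axis, 62 mm above the lid's underside. The bar is 84 mm long (along own x), 14 mm wide (y), 38 mm tall (38 to 76 mm above the underside). Seated in a tank, this point is 32 mm above the neck's top.
- lid: Loose bayonet lid, 0.2 kg, standing on its plug; origin: centre of underside, z up. Plug 60 mm across, 30 mm long; above it a flange 92 mm across, 8 mm thick, then the grip bar. Two lugs on the plug, in line with the bar (+x and -x), reach 40 mm from the axis, 14 mm wide, 4 to 12 mm up. Alike when turned half a turn.
- tank_a: Drink tank a; the two are alike, fixed, upright, 150 mm across, neck 124 mm across, top 150 mm up. Origin: centre of underside; -x points to its tap. Under the neck's 13 mm ledge the lugs turn clockwise (from above) only: freely 0.70 rad from the slots to the vent mark; at about 0.9 rad a lug meets a sprung ball, passing it (1.2 to 1.4 rad) is the lock click.
- mouth_a (a point): Centre of tank a's open neck, level with its flat top; axes as the tank. Bore 65 mm across; two slots, 20 mm wide and out to at least 44 mm from the axis, open it on opposite sides along the line +0.35 rad (counter-clockwise from above) from x. Seated, the lid's flange rests on this top; it may rise 5 mm before its lugs meet the ledge once turned.
- vent_mark_a: Vent mark of tank a: a single raised rib, 11 x 4 x 5 mm, on the neck's top at each of two opposite sides, 51 to 62 mm from the axis. Origin on the axis at the neck's top; x runs through both ribs. The lid is at vent when its bar lines up with the ribs, 0.70 rad clockwise of the slots; nothing is felt there.
- lock_mark_a: Lock mark of tank a: a pair of such ribs, 10 mm between their centres, at each of two opposite sides. Origin on the axis at the neck's top; x runs between the ribs of both pairs, 1.40 rad clockwise of the slots, where the lid is locked.
- tap_a (a joint): Lever on the tap of tank a: flat, black, about 55 mm long, pivot 100 mm from the tank's axis on its -x side, 60 to 72 mm above the table. 0 = shut, lever across the tap (along the tank's y); 1.57 rad = open, lever in line with the tap, pointing away from the tank.
- tank_b: Drink tank b; the two are alike, fixed, upright, 150 mm across, neck 124 mm across, top 150 mm up. Origin: centre of underside; -x points to its tap. Under the neck's 13 mm ledge the lugs turn clockwise (from above) only: freely 0.70 rad from the slots to the vent mark; at about 0.9 rad a lug meets a sprung ball, passing it (1.2 to 1.4 rad) is the lock click.
- mouth_b (a point): Centre of tank b's open neck, level with its flat top; axes as the tank. Bore 65 mm across; two slots, 20 mm wide and out to at least 44 mm from the axis, open it on opposite sides along the line +0.35 rad (counter-clockwise from above) from x. Seated, the lid's flange rests on this top; it may rise 5 mm before its lugs meet the ledge once turned.
- vent_mark_b: Vent mark of tank b: a single raised rib, 11 x 4 x 5 mm, on the neck's top at each of two opposite sides, 51 to 62 mm from the axis. Origin on the axis at the neck's top; x runs through both ribs. The lid is at vent when its bar lines up with the ribs, 0.70 rad clockwise of the slots; nothing is felt there.
- lock_mark_b: Lock mark of tank b: a pair of such ribs, 10 mm between their centres, at each of two opposite sides. Origin on the axis at the neck's top; x runs between the ribs of both pairs, 1.40 rad clockwise of the slots, where the lid is locked.
- tap_b (a joint): Lever on the tap of tank b: flat, black, about 55 mm long, pivot 100 mm from the tank's axis on its -x side, 60 to 72 mm above the table. 0 = shut, lever across the tap (along the tank's y); 1.57 rad = open, lever in line with the tap, pointing away from the tank.
- green_can_0: Bystander: a slim green drink can, 53 mm across and 134 mm tall, standing. Origin at the centre of its underside.
- green_can_1: Bystander: another slim green drink can, 53 mm across and 134 mm tall, standing. Origin at the centre of its underside.
- red_can_0: Bystander: a slim red drink can, 53 mm across and 134 mm tall, standing. Origin at the centre of its underside.
- tin_1: Bystander: a round food tin, 57 mm across and 72 mm tall. Origin at the centre of its underside.
- tin_2: Bystander: a flat oval-cornered tin, 63 x 105 x 24 mm. Origin at the centre of its underside.
- lime_bottle_1: Bystander: a small bottle, 52 mm across and 150 mm tall, standing. Origin at the centre of its underside.
Not all that is in view belongs to the job. There is more than one size of the lid; the one meant has the size given above.

How it is judged:
By the outcome, as a careful person would: the job done as asked, in the order asked, and still so for the second after the job is handed in, while the arm keeps its last pose, push and grip.
It also fails if it takes over 45 s, if anything falls off the work surface, if the arm or the gripper's body presses on something with over 40 N, if the wrist force passes 120 N, or if a joint passes its speed limit or range.

ROBOT

A 7-joint arm with a two-finger parallel gripper is mounted at the origin on a cart in front of the work surface, level with it; the furniture and walls round the work are solid. World frame = base frame: x ahead of the robot, y to its left, z up, the work surface at z = 0. Lengths are in m, angles in rad, forces in N, time in s.
With the tool pointing down it reaches from about 0.4 to 0.85 m from the base axis. Payload 10.4 kg.
Tool frame: the origin (TCP) lies between the finger pads; the fingertips stand ahead of it and the grasp point (between the pads) lies 5 mm behind it (manip.tip_extent is the z of the fingertips in the tool frame, in m); z points along the fingers, y is the line along which they close (so a half turn about z gives the same grasp; the last joint's range is limited). The gripper opens to 85 mm and grips with 20 to 120 N. Pads are 22 mm wide; open, the fingers measure 114 mm over their backs; the gripper's body (76 mm by 85 mm) begins 54 mm behind the grasp point. The pads swing forward as they close: fully open they stand 13 mm farther back than shut.
Start: joints at [-1.238, 0.332, -0.065, 1.46, 0.022, 1.35, -0.088], TCP at [0.218, 0.586, 0.245] pointing down, gripper open.
Joint ranges: [-2.6, 2.6], [-0.5, 2.12], [-1.47, 1.34], [0.16, 2.42], [-1.27, 4.41], [0.06, 2.06], [-2.6, 2.6]. Speed limits (rad/s): [2.22, 2.22, 2.79, 2.79, 3.14, 3.14, 3.14].

INTERFACE

Orientations are given as a unit quaternion [x, y, z, w].
In Python, from workcell import status, viewer, manip gives the robot as it stands.
- The arm moves only by the tool play_rows, never from a script. Its argument "plan" is one flat list of numbers, 7 for each row, row after row: the turn, a rotation vector about the tool's x, y, z in degrees, then the shift along the tool's x, y, z in m, then the opening, from 0 (shut) to 1 (fully open). In form: [ax, ay, az, dx, dy, dz, grip, ax, ay, az, dx, dy, dz, grip, ...]. A call has 1 to 20 rows; each row is the pose to reach, as a shift and turn from the pose commanded when the call began, along the tool's axes at that moment; what a row does not reach only later rows make up. A row lasts 1/8 s, in which the tool goes at most 62.5 mm and 10.7 degrees, less where a joint would pass 70% of its speed; a pose out of reach is approached as far as the arm can. A call with a gripper value outside its range is refused whole. The fingers move at their own pace and stop on an object; "squeeze" is the grip in N (left out, the last holds). Time passes only in rows, so rows that repeat a pose let the fingers close. It gives the time, the measured TCP pose, the force, the opening and the grip force at its end, in the units of the state.
- status.get_obs(): the state, without advancing time (a new reading comes with each control period).
- viewer.camera(name): name is "scene" or "top" or "wrist"; returns the picture (400x640x3 uint8, red, green, blue); there is no depth.
- viewer.camera_model(name): a dict with "fx", "fy", "cx", "cy" (pixels), "R" (3x3) and "t" (3): a world point X has camera coordinates R X + t. Camera axes: x right, y down, z forward; pixel columns grow to the right and rows downward; lengths in m; the calibration is good to about 2 mm. The wrist camera is an equidistant fisheye: a pixel r from the principal point sees the ray r / f radians off the axis. A picture is of the moment at which its call begins: read the wrist's pose just before it. camera_model takes no time and is no camera call; for the wrist camera it gives the pose at the moment of the call.
- manip.hand_in(): hands the job in; it is judged then, once.
The state is a dict: "clock": time; "joint_pos": joint angles; "joint_velocities": joint speeds; "tau": joint torques, N m; "position": TCP position; "ee_rot": TCP orientation; "ft_force": force on the tool from outside, world axes, zero at the start; "torque": the same for the moment, N m; "grip_width": opening from 0.0 (shut) to 1.0 (fully open); "grasp_force": force on a finger pad.
Only numpy, scipy, OpenCV 4.12 (cv2) and the standard library are available. Lean on these libraries where they do the work, as an engineer would, in place of code of your own. Each camera call takes 0.05 s, during which the arm holds its last target. There are 200 camera calls.

## Working session

There is one attempt and no reset: what is moved stays moved. The work goes in short steps, Python scripts to look and compute and a tool call to move; the robot and the scene stay as the last step left them, time stands still between calls to the robot, and variables do not carry over. Pictures are saved under pics/ and viewed, at most 10 in all, crops included, and the job is handed in when it is done.

Besides the shell and the picture viewer there is one more tool, called as name(argument=value, ...), one argument or row to a line, values as JSON. play_rows: Moves the arm, as the interface text tells. Its arguments: {"type":"object","properties":{"plan":{"type":"array","items":{"type":"number"}},"squeeze":{"type":"number"}},"required":["plan"]}

```bash
mkdir -p pics; cat > h.py <<'E'
import numpy as np, cv2
from workcell import status, viewer, manip
def cam(n):
    m=viewer.camera_model(n); im=viewer.camera(n); return m,im
def ray(m,u,v,fish=False):
    x=(u-m['cx'])/m['fx']; y=(v-m['cy'])/m['fy']
    if fish:
        r=np.hypot(x,y); d=np.array([np.sin(r)*x/max(r,1e-9),np.sin(r)*y/max(r,1e-9),np.cos(r)])
    else: d=np.array([x,y,1.])
    R=np.array(m['R']); t=np.array(m['t']); return -R.T@t, R.T@d
def onz(m,u,v,z,fish=False):
    o,d=ray(m,u,v,fish); return o+d*(z-o[2])/d[2]
def proj(m,X,fish=False):
    p=np.array(m['R'])@np.array(X)+np.array(m['t'])
    if fish:
        r=np.hypot(p[0],p[1]); th=np.arctan2(r,p[2]); k=th/max(r,1e-9); return m['cx']+m['fx']*p[0]*k, m['cy']+m['fy']*p[1]*k
    return m['cx']+m['fx']*p[0]/p[2], m['cy']+m['fy']*p[1]/p[2]
def save(n,im,s=1):
    cv2.imwrite('pics/'+n, cv2.resize(im,None,fx=s,fy=s,interpolation=cv2.INTER_CUBIC)[:,:,::-1])
E
python3 - <<'E'
from h import *
ims=[]
for n in ('top','scene'):
    m,im=cam(n); np.save(n+'.npy',im); save(n+'0.png',im,1.25)
    print(n,m['fx'],m['cx'],m['cy'],np.round(m['R'],3).tolist(),np.round(m['t'],3).tolist())
print(status.get_obs(), manip.tip_extent)
E
```

```text
top 389.4106108240118 325.23456579921515 198.60969250908926 [[-0.011, -1.0, 0.001], [-0.975, 0.011, -0.22], [0.22, -0.003, -0.975]] [-0.07, 0.586, 1.282]
scene 488.7588392977198 311.41514087197174 193.74643449215586 [[0.887, -0.46, -0.028], [-0.208, -0.345, -0.915], [0.411, 0.818, -0.402]] [-0.541, 0.186, 1.252]
{'clock': 0.1, 'joint_pos': array([-1.23762635,  0.33282787, -0.06468927,  1.46084735,  0.02159037,
        1.34990688, -0.08849602]), 'joint_velocities': array([ 0.00058834, -0.00254132,  0.00048307, -0.0002684 ,  0.00018124,
       -0.00066995,  0.00215707]), 'tau': array([ 1.04679701e-03, -6.26739907e+01,  4.87561477e-02, -3.92431569e+01,
        1.62022241e-02,  6.85552150e-03,  1.73220371e-05]), 'position': array([0.21759002, 0.58556275, 0.24458823]), 'ee_rot': array([ 1.76943018e-01,  9.84220885e-01, -6.41154900e-04, -8.87583300e-05]), 'ft_force': array([ 0.23814954,  0.61383915, -1.05412374]), 'torque': array([-0.00910384,  0.00266371, -0.02424805]), 'grasp_force': 0.0, 'grip_width': 1.0005247678581433} 0.014
```

View pics/top0.png

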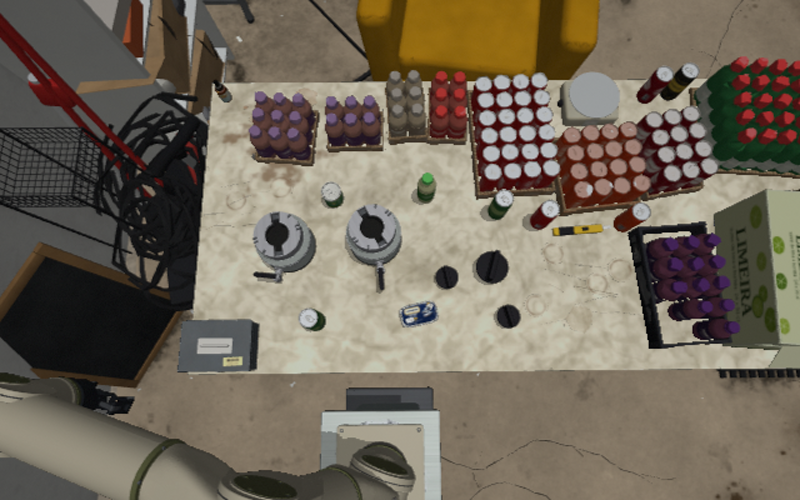

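View pics/scene0.png

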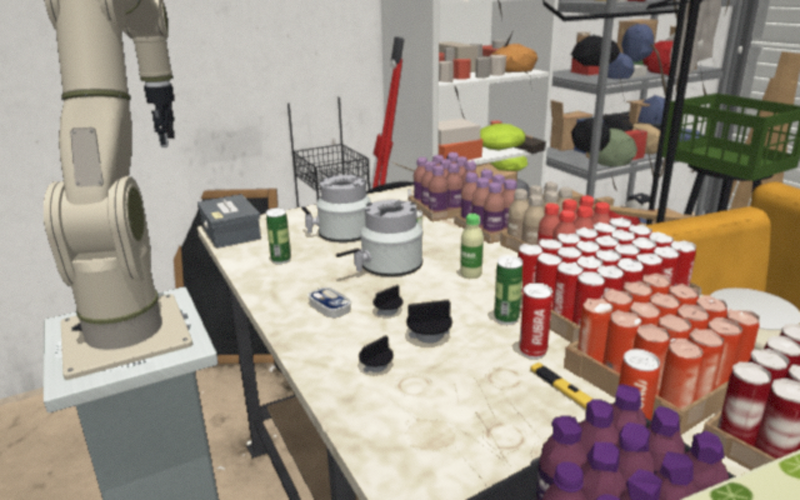

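```bash
python3 - <<'E'
from h import *
m=viewer.camera_model('top'); im=np.load('top.npy')
a=cv2.resize(im[160:235,190:340],(800,400),interpolation=cv2.INTER_CUBIC)
b=cv2.resize(im[192:270,335:435],(255,200),interpolation=cv2.INTER_CUBIC)
save('crop1.png',np.vstack([a,np.pad(b,((0,0),(0,545),(0,0)))]))
g=im.max(2).astype(np.uint8)
mask=((g<70)).astype(np.uint8); mask[:190]=0; mask[275:]=0; mask[:,:335]=0; mask[:,440:]=0
n,l,s,c=cv2.connectedComponentsWithStats(mask)
for i in range(1,n):
    if s[i,4]<80: continue
    x,y,w,h=s[i,:4]
    L=onz(m,x,y+h/2,.034);Rr=onz(m,x+w,y+h/2,.034)
    print(s[i],np.round(c[i],1),np.round(onz(m,*c[i],.036),3),'width',np.linalg.norm(L-Rr), 'camz')
for u,v in ((280,240),(373,235)):
    print(onz(m,u/1.25,v/1.25,.15))
E
```

```text
[381 200  25  27 513] [393.1 213.3] [ 0.536 -0.314  0.036] width 0.08781268348540916 camz
[348 213  18  18 248] [356.9 221.6] [ 0.508 -0.186  0.036] width 0.06290810941773049 camz
[398 244  18  18 261] [406.2 252.8] [ 0.398 -0.353  0.036] width 0.061824208413529154 camz
[0.59129248 0.25198437 0.15      ]
[0.6020721  0.01040054 0.15      ]
```

View pics/crop1.png

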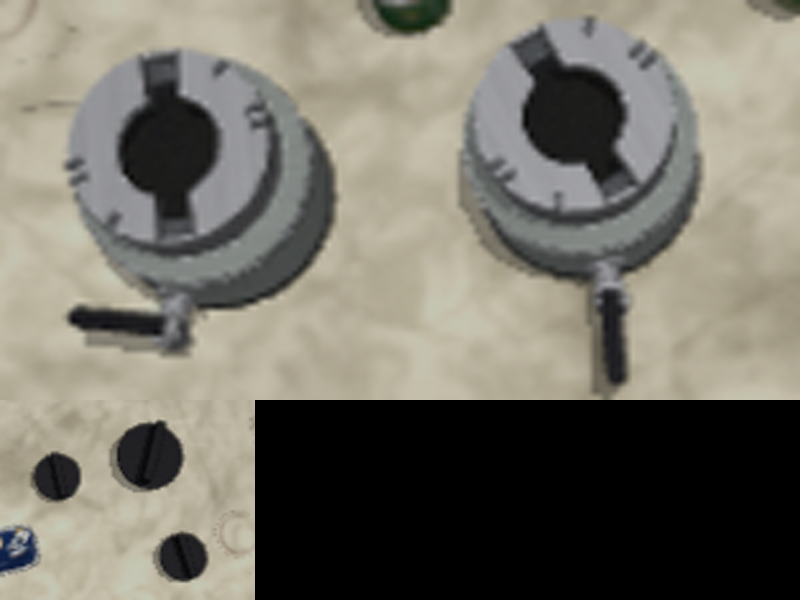

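Top view (crop pixels): the left tank (169,145) has its lever across the tap (shut), while the right tank (575,115) has its lever in line (open). The left tank is the target.

Lid candidates in the full top image are (393,213), about 88 mm across, and (357,222) and (406,253), each about 62 mm across. The first matches the 92 mm flange. I'll move over it with the tool x axis along the bar, reversed.

play_rows(
  plan=[0, 0, -10, -0.38, -0.217, 0, 1, 0, 0, -10, -0.38, -0.217, 0, 1, 0, 0, -10, -0.38, -0.217, 0, 1, 0, 0, -10, -0.38, -0.217, 0, 1, 0, 0, -10, -0.38, -0.217, 0, 1, 0, 0, -10, -0.38, -0.217, 0, 1, 0, 0, -10, -0.38, -0.217, 0, 1, 0, 0, -10, -0.6, -0.72, 0, 1, 0, 0, -10, -0.6, -0.72, 0, 1, 0, 0, -10, -0.6, -0.72, 0, 1, 0, 0, -10, -0.6, -0.72, 0, 1, 0, 0, -10, -0.6, -0.72, 0, 1, 0, 0, -10, -0.6, -0.72, 0, 1, 0, 0, -10, -0.6, -0.72, 0, 1, 0, 0, -10, -0.6, -0.72, 0, 1, 0, 0, -10, -0.6, -0.72, 0, 1, 0, 0, -10, -0.6, -0.72, 0, 1, 0, 0, -10, -0.6, -0.72, 0, 1],
  squeeze=60,
)

```text
clock: 2.35
position: [0.5294, -0.2974, 0.2447]
ee_rot: [0.09, 0.996, 0.0, -0.0]
ft_force: [-0.4, 0.5, 0.1]
grip_width: 0.999
grasp_force: 0.0
```

```bash
python3 - <<'E'
from h import *
m,im=cam('wrist'); np.save('w1.npy',im); save('w1.png',im,1.25)
o=status.get_obs(); print(o['clock'],o['position'],o['ee_rot'],o['joint_pos'])
print({k:np.round(v,4) for k,v in m.items()}, -np.array(m['R']).T@m['t'])
E
```

```text
2.4 [ 0.5296465  -0.29671844  0.24490051] [ 8.97543058e-02  9.95963804e-01  4.59424295e-04 -2.33696466e-04] [-0.04606161  0.32343539  0.60788482  1.54066869 -0.18832848  1.33729262
  1.97236952]
{'fx': np.float64(309.7069), 'fy': np.float64(309.7069), 'cx': np.float64(318.0999), 'cy': np.float64(197.2293), 'R': array([[ 1.799e-01,  9.837e-01, -4.000e-04],
       [ 9.313e-01, -1.702e-01,  3.221e-01],
       [ 3.168e-01, -5.830e-02, -9.467e-01]]), 't': array([ 0.1983, -0.5857,  0.1945])} [ 0.44819701 -0.28338834  0.37286382]
```

View pics/w1.png

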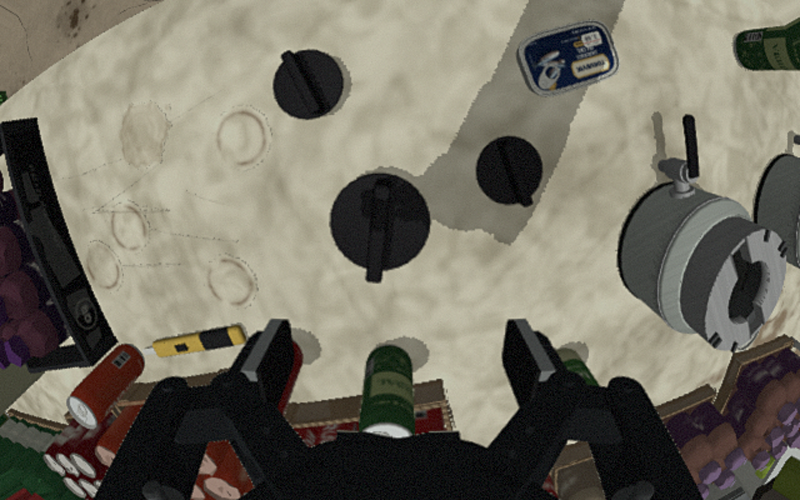

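The wrist view shows the large lid at (380,221) with its bar running near-vertically from about (380,178) to (374,281). The small lids are at (309,84) and (510,170). Next: an enlarged crop to get the bar's top edges.

```bash
python3 - <<'E'
from h import *
im=np.load('w1.npy')
c=im[125:235,250:360].astype(float); c=np.clip(c*4,0,255).astype(np.uint8)
save('w1c.png',c,5.4)
m=viewer.camera_model('wrist')
g=im.max(2); mask=(g<75).astype(np.uint8); mask[:130]=0; mask[235:]=0; mask[:,:255]=0; mask[:,352:]=0
mask=cv2.morphologyEx(mask,cv2.MORPH_OPEN,np.ones((3,3)))
cs=max(cv2.findContours(mask,0,1)[0],key=cv2.contourArea)
P=np.array([onz(m,*p,.038,True)[:2] for p in cs[:,0]])
from scipy.optimize import least_squares
r=least_squares(lambda q:np.hypot(P[:,0]-q[0],P[:,1]-q[1])-q[2],[.53,-.3,.046],loss='soft_l1',f_scale=.001)
print(r.x, cv2.boundingRect(cs))
E
```

```text
[ 0.53588023 -0.31538278  0.04479345] (264, 139, 80, 87)
```

View pics/w1c.png

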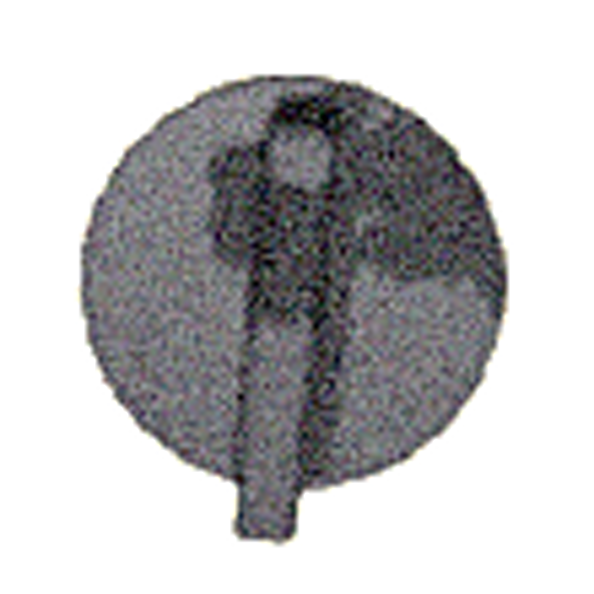

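The crop shows the bar's top face with ends at about crop (303,122) and (267,539).

```bash
cat >> h.py <<'E'
def rel(target, yaw):
    "shift in current tool axes and az to reach world target with tool-x yaw"
    from scipy.spatial.transform import Rotation as Ro
    o=status.get_obs(); R=Ro.from_quat(o['ee_rot']).as_matrix()
    d=R.T@(np.array(target)-o['position']); y0=np.arctan2(R[1,0],R[0,0])
    dz=-np.degrees((yaw-y0+np.pi)%(2*np.pi)-np.pi)
    print('pos',np.round(o['position'],4),'yaw',round(y0,4),'shift',np.round(d,4),'az',round(dz,2))
E
python3 - <<'E'
from h import *
m=viewer.camera_model('wrist')
f=lambda x,y,z:onz(m,250+(x+.5)/5.4-.5,125+(y+.5)/5.4-.5,z,True)
A=f(267,539,.076);B=f(303,122,.076); d=A-B
print(A,B,np.linalg.norm(d),(A+B)/2,np.arctan2(d[1],d[0]))
l=f(238,530,.076)-f(272,130,.076); r=f(297,538,.076)-f(333,130,.076); print(np.arctan2(l[1],l[0]),np.arctan2(r[1],r[0]), np.linalg.norm(f(240,500,.076)-f(299,500,.076)))
E
```

```text
[ 0.57400528 -0.32596419  0.076     ] [ 0.49542171 -0.30358779  0.076     ] 0.0817072819286296 [ 0.5347135  -0.31477599  0.076     ] -0.2774047233679436
-0.28160139144626195 -0.27376677382208925 0.011376628025190719
```

```bash
python3 - <<'E'
from h import *
rel([.5353,-.315,.058],np.pi-.278)
E
```

```text
pos [ 0.5296 -0.2967  0.2449] yaw 2.9618 shift [-0.0089 -0.0171  0.1869] az 5.63
```

play_rows(
  plan=[0, 0, 5.6, -0.009, -0.017, 0.05, 1, 0, 0, 5.6, -0.009, -0.017, 0.1, 1, 0, 0, 5.6, -0.009, -0.017, 0.14, 1, 0, 0, 5.6, -0.009, -0.017, 0.165, 1, 0, 0, 5.6, -0.009, -0.017, 0.18, 1, 0, 0, 5.6, -0.009, -0.017, 0.187, 1, 0, 0, 5.6, -0.009, -0.017, 0.187, 0.5, 0, 0, 5.6, -0.009, -0.017, 0.187, 0.3, 0, 0, 5.6, -0.009, -0.017, 0.187, 0, 0, 0, 5.6, -0.009, -0.017, 0.187, 0, 0, 0, 5.6, -0.009, -0.017, 0.187, 0, 0, 0, 5.6, -0.009, -0.017, 0.187, 0],
  squeeze=60,
)

```text
clock: 3.9
position: [0.5353, -0.3164, 0.0586]
ee_rot: [0.139, 0.99, 0.0, 0.0]
ft_force: [0.6, 1.9, 4.0]
grip_width: 0.154
grasp_force: 62.1
```

```bash
python3 - <<'E'
from h import *
m=viewer.camera_model('top')
k=lambda x,y,z=.15:onz(m,190+(x+.5)*150/800-.5,160+(y+.5)*75/400-.5,z)
for n,a,b,z in (('slot',(176,217),(162,72),.148),('vent',(113,220),(220,67),.155),('lock',(77,172),(258,115),.155)):
    A,B=k(*a,z),k(*b,z); d=B-A; print(n,(A+B)/2,np.linalg.norm(d),np.arctan2(d[1],d[0]))
c=k(169,145); print(c)
rel([.68,.25,.27],np.pi+.1)
rel([.53,-.31,.27],np.pi+.1)
E
```

```text
slot [0.61009865 0.26225813 0.148     ] 0.09265465607685178 0.14007790802566003
vent [0.60895231 0.26160078 0.155     ] 0.11302216594876736 -0.56468407143242
lock [0.60859955 0.26107531 0.155     ] 0.11379447249353214 -1.2615225171556683
[0.60889687 0.26164807 0.15      ]
pos [ 0.5353 -0.3164  0.0586] yaw 2.8627 shift [ 0.0168  0.5843 -0.2114] az -21.71
pos [ 0.5353 -0.3164  0.0586] yaw 2.8627 shift [ 0.0068  0.0047 -0.2114] az -21.71
```

play_rows(
  plan=[0, 0, 0, 0, 0, -0.03, 0, 0, 0, 0, 0, 0, -0.07, 0, 0, 0, 0, 0, 0, -0.13, 0, 0, 0, 0, 0, 0, -0.19, 0, 0, 0, -4, 0, 0.03, -0.211, 0, 0, 0, -12, 0, 0.08, -0.211, 0, 0, 0, -18, 0, 0.13, -0.211, 0, 0, 0, -24, 0, 0.18, -0.211, 0, 0, 0, -24, 0, 0.23, -0.211, 0, 0, 0, -24, 0, 0.28, -0.211, 0, 0, 0, -24, 0, 0.33, -0.211, 0, 0, 0, -24, 0, 0.38, -0.211, 0, 0, 0, -24, 0, 0.43, -0.211, 0, 0, 0, -24, 0, 0.48, -0.211, 0, 0, 0, -24, 0.01, 0.53, -0.211, 0, 0, 0, -24, 0.01, 0.57, -0.211, 0, 0, 0, -24, 0.01, 0.595, -0.211, 0, 0, 0, -24, 0.01, 0.595, -0.211, 0, 0, 0, -24, 0.01, 0.595, -0.211, 0],
)

```text
clock: 6.28
position: [0.6894, 0.257, 0.2689]
ee_rot: [-0.069, 0.998, -0.001, -0.0]
ft_force: [0.6, -0.7, -1.8]
grip_width: 0.155
grasp_force: 61.2
```

```bash
python3 - <<'E'
from h import *
m,im=cam('wrist'); np.save('w2.npy',im); save('w2.png',im,1.25)
import pickle; pickle.dump(m,open('w2.pkl','wb'))
rel([.609,.2615,.23],np.pi+.14)
print([np.round(proj(m,[.609,.2615,.15],True),1)], status.get_obs()['grip_width'],status.get_obs()['joint_pos'].round(2))
E
```

```text
pos [0.6895 0.2567 0.2692] yaw -3.0035 shift [0.0791 0.0159 0.0392] az -0.11
[array([339.6, 100.4])] 0.15644677455263745 [-0.62  0.59  0.34  1.08 -0.19  1.5   1.39]
```

View pics/w2.png

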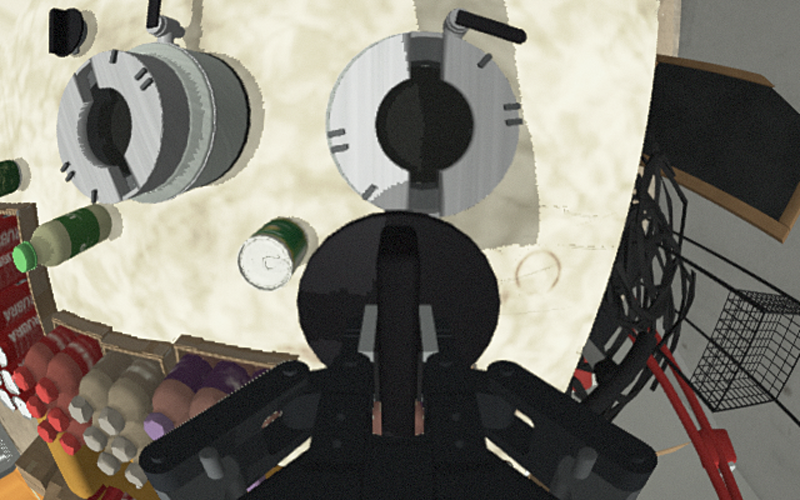

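The wrist view shows the shut tank's neck with its bore centre near (424,125), slots up and down at (425,73) and (424,190), and vent ribs at (484,61) and (371,191). The held lid's flange is centred near (400,300).

```bash
python3 - <<'E'
from h import *
import pickle; m=pickle.load(open('w2.pkl','rb')); im=np.load('w2.npy')
from scipy.optimize import least_squares
s=lambda x,y,z:onz(m,(x+.5)/1.25-.5,(y+.5)/1.25-.5,z,True)
for n,a,b,z in (('vent',(371,191),(484,61),.153),('lock',(337,140.5),(514,114),.153),('slot',(424,205),(425,66),.145)):
    A,B=s(*a,z),s(*b,z); d=A-B; print(n,(A+B)/2,np.linalg.norm(d),np.arctan2(d[1],d[0]))
g=im.max(2)
def circ(P,r0):
    c=P.mean(0); r=least_squares(lambda q:np.hypot(P[:,0]-q[0],P[:,1]-q[1])-q[2],[*c,r0],loss='soft_l1',f_scale=.0007); return r.x
# bore: radial scan for dark->light at z=.15
c0=np.array(proj(m,[.609,.2615,.15],True)); P=[]
for t in np.radians([*range(-55,56,5),*range(125,236,5)]):
    # ring in world about approx centre
    rs=np.arange(.02,.05,.0004)
    uv=np.array([proj(m,[.609+r*np.cos(t+np.pi/2+.14),.2615+r*np.sin(t+np.pi/2+.14),.15],True) for r in rs],np.float32)
    v=cv2.remap(cv2.GaussianBlur(g,(0,0),.8),uv[:,0].copy(),uv[:,1].copy(),cv2.INTER_LINEAR).ravel().astype(float)
    i=np.argmax(np.diff(v[::1],n=1)); 
    i=np.argmax(v[6:]-v[:-6])+3
    P.append([.609+rs[i]*np.cos(t+np.pi/2+.14),.2615+rs[i]*np.sin(t+np.pi/2+.14)])
print('bore',circ(np.array(P),.0325))
# held flange
for zt in (.2486,.2406):
  pts=[]
  mask=(cv2.GaussianBlur(g,(0,0),.8)<75).astype(np.uint8)
  for t in np.radians(range(-75,76,5)):
    if abs(t)<.3: continue
    th=np.pi+.14+t
    rs=np.arange(.06,.03,-.0004); o=np.array(status.get_obs()['position'])
    uv=np.array([proj(m,[o[0]+r*np.cos(th),o[1]+r*np.sin(th),zt],True) for r in rs])
    k=[mask[int(round(v)),int(round(u))] for u,v in uv]
    if k[0]==0 and 1 in k: r=rs[k.index(1)]; pts.append([o[0]+r*np.cos(th),o[1]+r*np.sin(th)])
  print('flange',zt,len(pts),circ(np.array(pts),.046),o)
A,B=s(401,228,.2866),s(398,435,.2866); print('bar',A,B)
E
```

```text
vent [0.60827803 0.26285978 0.153     ] 0.1103460288246453 -0.558364867002588
lock [0.60845624 0.26244174 0.153     ] 0.1136374979698366 -1.266557899708351
slot [0.61574044 0.26296541 0.145     ] 0.09175478883229386 0.14109875886905537
bore [0.60843279 0.26144255 0.0311493 ]
flange 0.2486 23 [0.68663055 0.25559768 0.04373403] [0.68953153 0.2566548  0.2692473 ]
flange 0.2406 22 [0.6911166  0.25629454 0.0461645 ] [0.68953153 0.2566548  0.2692473 ]
bar [0.63897829 0.24995677 0.2866    ] [0.72356366 0.26090345 0.2866    ]
```

```bash
python3 - <<'E'
from h import *
rel([.6084,.2625,.216],np.pi+.14)
E
```

```text
pos [0.6895 0.2567 0.2692] yaw -3.0035 shift [0.0795 0.017  0.0532] az -0.11
```

play_rows(
  plan=[0, 0, 0, 0.03, 0.017, 0, 0, 0, 0, 0, 0.06, 0.017, 0, 0, 0, 0, 0, 0.0795, 0.017, 0.01, 0, 0, 0, 0, 0.0795, 0.017, 0.035, 0, 0, 0, 0, 0.0795, 0.017, 0.053, 0, 0, 0, 0, 0.0795, 0.017, 0.053, 0, 0, 0, 0, 0.0795, 0.017, 0.053, 0],
)

```text
clock: 7.2
position: [0.6088, 0.2639, 0.2171]
ee_rot: [-0.07, 0.998, 0.0, 0.0]
ft_force: [0.5, 0.4, -1.4]
grip_width: 0.155
grasp_force: 61.3
```

```bash
python3 - <<'E'
from h import *
rel([.6084,.2625,.1786],np.pi+.14)
print(status.get_obs()['ft_force'],status.get_obs()['torque'])
E
```

```text
pos [0.6088 0.2639 0.2171] yaw -3.0023 shift [ 0.0006 -0.0013  0.0385] az -0.04
[ 0.47255535  0.4244692  -1.35170891] [0.02223469 0.0159409  0.0084226 ]
```

play_rows(
  plan=[0, 0, 0, 0.0005, -0.0013, 0.004, 0, 0, 0, 0, 0.0005, -0.0013, 0.008, 0, 0, 0, 0, 0.0005, -0.0013, 0.012, 0, 0, 0, 0, 0.0005, -0.0013, 0.016, 0, 0, 0, 0, 0.0005, -0.0013, 0.016, 0],
)

```text
clock: 7.82
position: [0.6078, 0.2628, 0.1998]
ee_rot: [-0.07, 0.998, -0.0, -0.0]
ft_force: [-0.1, 0.4, -0.6]
grip_width: 0.155
grasp_force: 61.3
```

play_rows(
  plan=[0, 0, 0, 0, 0, 0.004, 0, 0, 0, 0, 0, 0, 0.008, 0, 0, 0, 0, 0, 0, 0.012, 0, 0, 0, 0, 0, 0, 0.016, 0, 0, 0, 0, 0, 0, 0.018, 0, 0, 0, 0, 0, 0, 0.0195, 0, 0, 0, 0, 0, 0, 0.0195, 0],
)

```text
clock: 8.7
position: [0.6079, 0.2628, 0.1807]
ee_rot: [-0.07, 0.998, 0.0, -0.0]
ft_force: [0.2, -0.4, -2.1]
grip_width: 0.155
grasp_force: 61.3
```

play_rows(
  plan=[0, 0, 0, 0, 0, 0.001, 0, 0, 0, 0, 0, 0, 0.002, 0, 0, 0, 0, 0, 0, 0.003, 0, 0, 0, 0, 0, 0, 0.003, 0],
)

```text
clock: 9.2
position: [0.6081, 0.2629, 0.1786]
ee_rot: [-0.07, 0.998, 0.0, 0.0]
ft_force: [-3.0, -0.2, 5.0]
grip_width: 0.153
grasp_force: 62.2
```

play_rows(
  plan=[0, 0, 3, 0, 0, 0, 0, 0, 0, 7, 0, 0, 0, 0, 0, 0, 11, 0, 0, 0, 0, 0, 0, 15, 0, 0, 0, 0, 0, 0, 20, 0, 0, 0, 0, 0, 0, 20, 0, 0, 0, 0],
)

```text
clock: 9.95
position: [0.6088, 0.2622, 0.1786]
ee_rot: [0.104, 0.995, 0.0, 0.001]
ft_force: [1.8, -1.6, 5.0]
grip_width: 0.153
grasp_force: 62.4
```

```bash
python3 - <<'E'
from h import *
rel([.6084,.2625,.1786],np.pi-.56)
o=status.get_obs(); print(o['ft_force'],o['torque'],o['grip_width'])
E
```

```text
pos [0.6088 0.2622 0.1786] yaw 2.9322 shift [ 0.0004  0.0002 -0.    ] az 20.09
[ 1.82464759 -1.62834182  5.00911051] [-0.79145654 -0.14092312  0.09135846] 0.15270345381304304
```

play_rows(
  plan=[0, 0, 4, 0, 0, 0, 0, 0, 0, 8, 0, 0, 0, 0, 0, 0, 12, 0, 0, 0, 0, 0, 0, 16, 0, 0, 0, 0, 0, 0, 20, 0, 0, 0, 0, 0, 0, 20, 0, 0, 0, 0, 0, 0, 20, 0, 0, 0, 0],
)

```text
clock: 10.82
position: [0.6085, 0.2623, 0.1786]
ee_rot: [0.275, 0.962, 0.0, 0.001]
ft_force: [0.7, -2.8, 5.9]
grip_width: 0.152
grasp_force: 62.4
```

```bash
python3 - <<'E'
from h import *
rel([.6084,.2625,.1786],np.pi-.56)
o=status.get_obs(); print(o['ft_force'],o['torque'],o['grip_width'])
import pickle
m,im=cam('wrist'); np.save('w3.npy',im); pickle.dump(m,open('w3.pkl','wb'))
c=im[60:360,140:500]; c=np.clip(c.astype(float)*1.8,0,255).astype(np.uint8); save('w3.png',c,2)
E
```

```text
pos [0.6085 0.2623 0.1786] yaw 2.5852 shift [ 0.0002  0.0001 -0.    ] az 0.21
[ 0.68951079 -2.80839868  5.89181598] [-0.82446022 -0.01416772  0.04884161] 0.1524057022232108
```

View pics/w3.png

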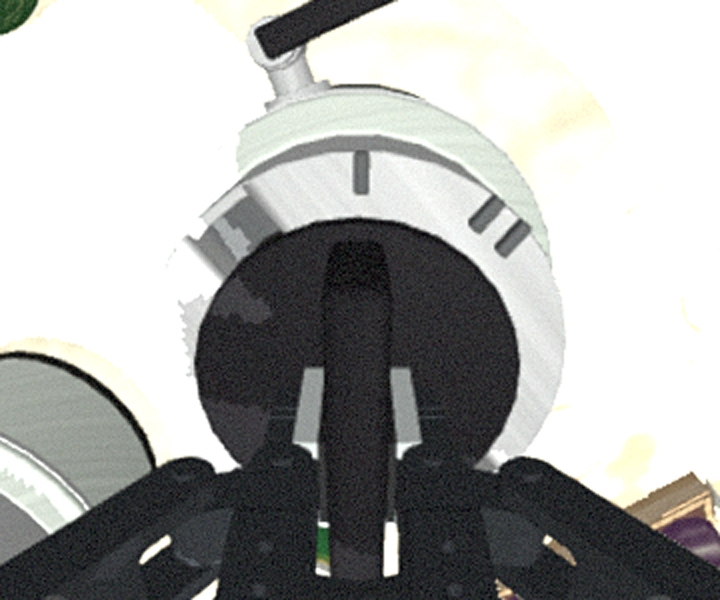

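The bar points at the single vent rib at crop (361,173), with the lock pair at (500,225) still ahead and the flange on the neck. Checking the residual angle numerically.

```bash
python3 - <<'E'
from h import *
import pickle; m=pickle.load(open('w3.pkl','rb'))
s=lambda x,y,z:onz(m,140+(x+.5)/2-.5,60+(y+.5)/2-.5,z,True)
c=np.array([.6083,.2623])
a=s(361.5,173,.153)[:2]-c; b1=s(358,244,.196)[:2]; b2=s(357.5,575,.196)[:2]; b=b1-b2
print(np.linalg.norm(a),np.arctan2(a[1],a[0]),np.linalg.norm(b),np.arctan2(b[1],b[0]),(b1+b2)/2)
p=[s(*q,.153)[:2] for q in ((487,215),(512,236))]; d=(p[0]+p[1])/2-c; print(np.linalg.norm(d),np.arctan2(d[1],d[0])+.70)
E
```

```text
0.056489109900549436 2.5725340490787643 0.08537116348092973 2.584858607474621 [0.60166277 0.26611695]
0.05660633170727559 2.579976362588285
```

The bar and rib agree to within about 0.01 rad, the lid is seated under a light push, and the arm is still. Handing in.

```bash
python3 -c "
from workcell import manip; print(manip.hand_in())"
```

```text
the job is handed in; nothing more can be done
None
```

The 92 mm lid is seated on the tank with the shut tap, turned 0.70 rad clockwise so its bar lines up with the vent rib to about 0.01 rad. It is short of the lock click and still gripped, and I handed the job in at about 11 s on the robot's clock.

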